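Slide the board sled home and clamp it with the wing screw

TASK

Slide the orange sled with the driver board along its guide until it is fully home against the blue column, then tighten the black wing screw (clockwise from above) so that its rubber foot holds the sled down: feel for the foot's first touch, then turn about 30 degrees further and no more, because overtightening damages the sled. Do not knock the white socket panel beside the wings, leave the small parts standing round the fixture where they are, and let go of everything at the end.

Things in the scene. Friction and masses are not known exactly. Their poses are not given: they have to be found in the camera images.
- fixture: Fixture fixed to the cart. Origin: centre of the base plate's underside (190 x 96 x 10 mm). x points along the guide to the blue column, the back stop (face at x = 72, 44 wide, top 58 above the cart top). A blue arm from it (x 25 to 94, 34 wide, 44 to 58 mm high) carries the screw, upright at x = 45, y = 0. Rails at y = 29.5 to 37.5 either side, top 17 high, guide the sled with 1.5 mm play a side.
- panel: White upright socket panel on the fixture, 84 mm along x, 4 mm thick in y, 82 mm tall (top 92 mm above the cart top). Origin: middle of its lower edge, at fixture x = 45, y = 34 mm; its face is 32 mm from the screw's axis, 6 mm from the passing wing tips: beside the wings keep the outsides of the fingers within 30 mm of the axis. Easily damaged: a bump over 8 N is too hard.
- wing_knob: Black wing screw. Origin: on its upright axis at the underside of its hub (17 mm diameter, 6 mm high), 58 to 63 mm above the cart top. Wings along its x: 52 mm tip to tip, 8 mm thick in y, 6 to 30 mm above the origin; pinch across the 8 mm on the axis or push the wings round, 26 mm above the origin. Clockwise from above tightens: sinks 1.27 mm a radian, stays where left.
- screw_foot (a point): Nominal centre of the underside of the screw's 24 mm springy rubber foot, on the axis. It really sticks out 0 to 2.4 mm farther, different each time, not measured: first touch comes 0.5 to 3.1 rad after the start and must be felt. Free drag 0.03 N m; after touch drag while turning grows about 0.35 N m and pressure 38 N a radian. At rest it is held by friction, so feel it while turning.
- sled: Loose orange sled with a green driver board, 0.3 to 0.6 kg. Origin: underside, mid-width, 75 mm from the end that meets the column; plate 157 x 56 x 8 mm (x -82 to 75). x points to the column. Lies in the guide, underside 10 mm above the cart top. Home: origin at fixture x = -3 mm; starts 25 to 45 mm short. An aluminium block (42 x 44, top 22.5 mm above the underside) then lies under the foot.
- tab (a point): Grip point of the sled's upright orange tab: sled x = -72 mm, 34 mm above the sled's underside. The tab is 10 mm thick along the sled's x, 40 mm wide in y, its top 12 mm above this point; 27 mm is free between tab and board; the plate's top is 26 mm below this point.
- flux_bottle: Small flux bottle with black cap, 30 mm diameter, 68 mm tall, standing beyond the column. Origin: centre of its underside. Leave it alone.
- terminator: Black and silver coaxial terminator, 19 mm diameter, 39 mm tall, standing behind the white panel. Origin: centre of its underside. Leave it alone.
- bnc_barrel: Silver coaxial barrel, 17 mm diameter, 29 mm tall, standing on the robot's side of the fixture. Origin: centre of its underside. Leave it alone.
- attenuator_6db: Red coaxial attenuator with brass-coloured end, 19 mm diameter, 52 mm tall, standing on the far side of the fixture. Origin: centre of its underside. Leave it alone.

How it is judged (in metres and radians):
On the way, in this order (a step that is already met when the one before it is completed fails the run):
1. the sled is fully home against the column (within 2.5 mm) while the screw does not press on it yet (x of sled in the frame of fixture above -0.0055 m and contact force between wing_knob and sled below 1 N), for 0.2 s.
2. the screw's foot presses on the home sled with at least 7 N (x of sled in the frame of fixture above -0.0055 m and contact force between wing_knob and sled above 7 N), for 0.2 s.
At the end, for the whole second after the job is handed in: The sled lies flat in its guide, fully home against the column (within 2.5 mm), at rest, with the screw's foot pressing on it with 7 to 36 N; nothing is held (all of step 2 and z of sled in the frame of fixture below 0.013 m and linear speed of sled below 0.01 m/s); the robot touches nothing.
It fails at once if the screw is overtightened: its foot presses on the sled with more than 36 N (contact force between wing_knob and sled above 36 N).
It fails at once if the white panel is bumped with more than 8 N (contact force between panel and anything else above 8 N).
It fails at once if a standing bystander is moved by more than 20 mm or knocked over (distance of any of flux_bottle, terminator, bnc_barrel, attenuator_6db from where it was at the start of the episode above 0.02 m or angle between any of flux_bottle, terminator, bnc_barrel, attenuator_6db's own z axis and vertical above 0.6 rad).
It also fails if it takes over 69 s, if anything falls off the work surface, if the arm or the gripper's body presses on something with over 40 N, if the wrist force passes 120 N, or if a joint passes its speed limit or range.

ROBOT

A 7-joint arm with a two-finger parallel gripper is mounted at the origin on a cart in front of the work surface, level with it; the furniture and walls round the work are solid. World frame = base frame: x ahead of the robot, y to its left, z up, the work surface at z = 0. Lengths are in mm, angles in rad, forces in N, time in s.
With the tool pointing down it reaches from about 400 to 875 mm from the base axis. Payload 4.4 kg.
Tool frame: the origin (TCP) lies midway between the tips of the shut fingers; the grasp point (between the pads) lies 19 mm behind it; z points along the fingers, y is the line along which they close (so a half turn about z gives the same grasp; the last joint's range is limited). The gripper opens to 85 mm and grips with 20 to 120 N. Pads are 22 mm wide; open, the fingers measure 114 mm over their backs; the gripper's body (76 mm by 85 mm) begins 54 mm behind the grasp point. The pads swing forward as they close: fully open they stand 13 mm farther back than shut.
Start: joints at [1.21, 0.628, 0.038, 1.517, -0.027, 0.996, -0.02], TCP at [188.886, -621.965, 195.913] pointing down, gripper open.
Joint ranges: [-3.06, 3.06], [-0.37, 2.12], [-1.25, 1.32], [0.18, 2.47], [-1.1, 4.24], [0.23, 1.98], [-2.94, 2.94]. Speed limits (rad/s): [2.57, 2.57, 3.14, 3.14, 3.14, 3.14, 3.14].

INTERFACE

Orientations are given as [roll, pitch, yaw] about the fixed x, y, z axes, in that order (R = Rz(yaw) Ry(pitch) Rx(roll)).
In Python, from cell import read_state, get_image, finish_job gives the robot as it stands.
- The arm moves only by the tool send_rows, never from a script. Its argument "series" is a list of rows, each an object of numbers: "ax", "ay", "az": the turn, a rotation vector about the tool's x, y, z in rad; "dx", "dy", "dz": the shift along the tool's x, y, z in cm; "hand": the closure, from 0 (fully open) to 1 (shut). In form: [{"ax": .., "ay": .., "az": .., "dx": .., "dy": .., "dz": .., "hand": ..}, ...]. A call has 1 to 10 rows; each row is the pose to reach, as a shift and turn from the pose commanded when the call began, along the tool's axes at that moment; what a row does not reach only later rows make up. A row lasts 1/10 s, in which the tool goes at most 50 mm and 8.59 degrees, less where a joint would pass 70% of its speed; a pose out of reach is approached as far as the arm can. A call with a gripper value outside its range is refused whole. The fingers move at their own pace and stop on an object; the grip force is fixed at half the most. Time passes only in rows, so rows that repeat a pose let the fingers close. It gives the time, the measured TCP pose, the force, the opening and the grip force at its end, in the units of the state.
- read_state(): the state, without advancing time (a new reading comes with each control period).
- get_image(name): name is "scene" or "top" or "wrist"; returns a dict with "pixels" (400x640x3 uint8, red, green, blue), "mtx" (3x3 intrinsics, pixels), "R" (3x3) and "t" (3): a world point X has camera coordinates R X + t. Camera axes: x right, y down, z forward; pixel columns grow to the right and rows downward; lengths in mm; the calibration is good to about 2 mm. The wrist camera is an equidistant fisheye: a pixel r from the principal point sees the ray r / f radians off the axis. A picture is of the moment at which its call begins. There is no depth.
- finish_job(): hands the job in; it is judged then, once.
The state is a dict: "clock": time; "qpos": joint angles; "qd": joint speeds; "tau": joint torques, N m; "eef_pos": TCP position; "tool_rot": TCP orientation; "force": force on the tool from outside, world axes, zero at the start; "torque": the same for the moment, N m; "width": finger opening in mm; "gripper_force": force on a finger pad.
Only numpy, scipy, OpenCV 4.12 (cv2) and the standard library are available. Lean on these libraries where they do the work, as an engineer would, in place of code of your own. Each camera call takes 0.05 s, during which the arm holds its last target. There are 200 camera calls.

## Working session

There is one attempt and no reset: what is moved stays moved. The work goes in short steps, Python scripts to look and compute and a tool call to move; the robot and the scene stay as the last step left them, time stands still between calls to the robot, and variables do not carry over. Pictures are saved under pics/ and viewed, at most 13 in all, crops included, and the job is handed in when it is done.

Besides the shell and the picture viewer there is one more tool, called after "Emit:" in YAML: its name, and indented under it one key for each argument. send_rows: Moves the arm, as the interface text tells. Its arguments: {"type":"object","properties":{"series":{"type":"array","items":{"type":"object","properties":{"ax":{"type":"number"},"ay":{"type":"number"},"az":{"type":"number"},"dx":{"type":"number"},"dy":{"type":"number"},"dz":{"type":"number"},"hand":{"type":"number"}}}}},"required":["series"]}

```bash
mkdir -p pics; python3 - <<'E'
from cell import *
import cv2,numpy as np
s=read_state();print({k:np.round(v,3).tolist() for k,v in s.items()})
for n in("scene","top"):
    d=get_image(n);cv2.imwrite(f"pics/{n}0.png",d["pixels"][:,:,::-1]);print(n,np.round(d["mtx"],1).tolist(),np.round(d["R"],4).tolist(),np.round(d["t"],1).tolist())
E
```

```text
{'clock': 0.0, 'qpos': [1.21, 0.629, 0.038, 1.518, -0.027, 0.996, -0.02], 'qd': [0.0, 0.001, 0.0, -0.001, -0.0, 0.001, -0.002], 'tau': [-0.0, -56.34, 1.226, -19.345, 0.011, 0.01, 0.0], 'eef_pos': [188.694, -621.306, 195.006], 'tool_rot': [-3.14, 0.0, 0.295], 'force': [-0.045, -0.646, -0.178], 'torque': [-0.054, -0.006, 0.019], 'gripper_force': 0.0, 'width': 85.242}
scene [[456.3, 0.0, 322.2], [0.0, 456.3, 201.4], [0.0, 0.0, 1.0]] [[-0.7431, -0.6692, 0.0053], [-0.4318, 0.4734, -0.7677], [0.5113, -0.5728, -0.6407]] [267.0, 393.0, 508.8]
top [[387.3, 0.0, 315.9], [0.0, 387.3, 201.7], [0.0, 0.0, 1.0]] [[-0.016, -0.9992, -0.036], [-0.9909, 0.0206, -0.1333], [0.134, 0.0335, -0.9904]] [-188.2, 540.3, 866.7]
```

View pics/scene0.png

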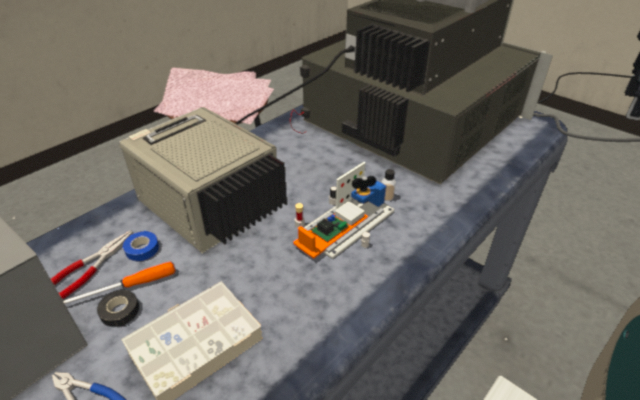

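View pics/top0.png

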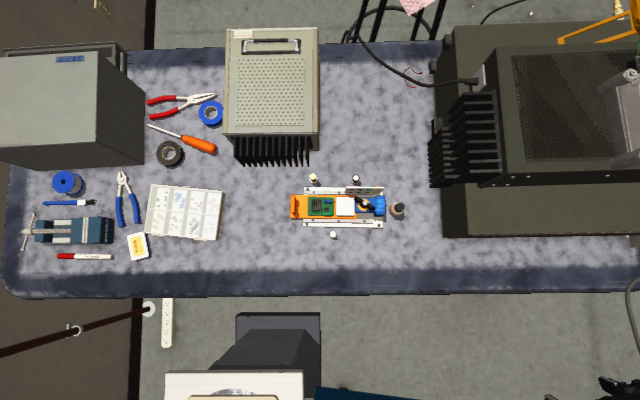

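The scene view shows the orange tab at about (308,240), the wings at (368,183), the panel at (350,185) and the bottle at (389,185). In the top view the fixture runs from about (292,207) to (385,207), with its x pointing right (world -y). The bottle is at (397,210), the barrel at (333,234), the attenuator at (313,178) and the terminator at (355,178).

```bash
python3 - <<'E'
import cv2
t=cv2.imread("pics/top0.png")[165:245,280:410];s=cv2.imread("pics/scene0.png")[160:260,285:405]
t=cv2.resize(t,None,fx=6,fy=6,interpolation=cv2.INTER_CUBIC);cv2.imwrite("pics/tc.png",t)
s=cv2.resize(s,None,fx=6,fy=6,interpolation=cv2.INTER_CUBIC);cv2.imwrite("pics/sc.png",s)
E
```

```text
(no output)
```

View pics/tc.png

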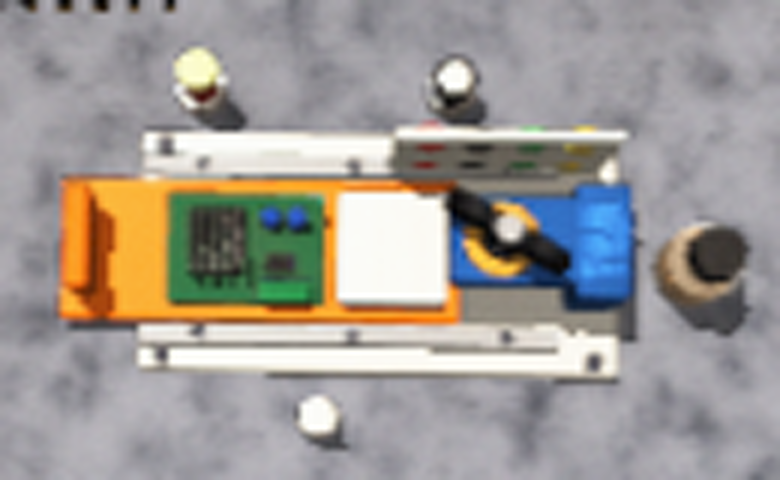

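View pics/sc.png

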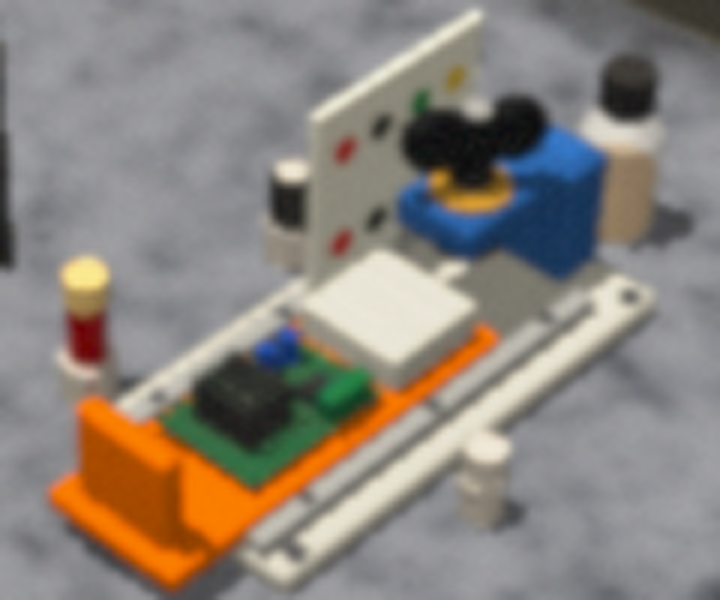

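The top crop shows the tab top at crop (77,235), the screw's silver tip at (511,229), and the wings running from (455,208) to (565,262). The column is at (603,245) and the panel's top edge runs from (395,130) to (627,133). The scene crop shows the tab top running from (92,405) to (178,465), and the wing tips at about (430,140) and (525,125). Next I triangulate.

```bash
cat > h.py <<'E'
from cell import *
import cv2,numpy as np
def ray(d,uv,fish=False):
    K=d["mtx"];x=(uv[0]-K[0,2])/K[0,0];y=(uv[1]-K[1,2])/K[1,1]
    if fish:
        r=np.hypot(x,y)+1e-12;v=np.array([x/r*np.sin(r),y/r*np.sin(r),np.cos(r)])
    else: v=np.array([x,y,1.])
    R=np.array(d["R"]);o=-R.T@np.array(d["t"]);v=R.T@v;return o,v/np.linalg.norm(v)
def onz(d,uv,z,fish=False):
    o,v=ray(d,uv,fish);return o+v*(z-o[2])/v[2]
def tri(*rs):
    A=sum(np.eye(3)-np.outer(v,v) for o,v in rs);b=sum((np.eye(3)-np.outer(v,v))@o for o,v in rs)
    return np.linalg.solve(A,b)
def proj(d,X,fish=False):
    p=np.array(d["R"])@X+np.array(d["t"]);K=d["mtx"]
    if fish:
        th=np.arctan2(np.hypot(p[0],p[1]),p[2]);q=p[:2]/np.hypot(p[0],p[1])*th
    else:q=p[:2]/p[2]
    return K[0,0]*q[0]+K[0,2],K[1,1]*q[1]+K[1,2]
E
python3 - <<'E'
from h import *
np.set_printoptions(precision=1,suppress=True)
T=get_image("top");S=get_image("scene")
t=lambda x,y:(280+x/6-.42,165+y/6-.42)
s=lambda x,y:(285+x/6-.42,160+y/6-.42)
for n,a,z in [("tab",(77,235),56),("screwtip",(511,229),90),("wing1",(455,208),85),("wing2",(565,262),85),("pan1",(395,130),92),("pan2",(627,133),92),("colR",(630,243),58),("rail1",(140,372),10),("rail2",(617,378),10),("sledNL",(62,320),18),("sledNR",(458,322),18)]: print(n,onz(T,t(*a),z))
print("tab corners scene",onz(S,s(85,405),56),onz(S,s(178,465),56))
print("tri tab",tri(ray(T,t(77,235)),ray(S,s(132,433))))
print("tri screw tip",tri(ray(T,t(511,229)),ray(S,s(479,108))))
W=get_image("wrist");print(W["mtx"],W["R"],W["t"])
E
```

```text
tab [ 530.  -145.6   56. ]
screwtip [ 524.5 -305.7   90. ]
wing1 [ 533.2 -286.2   85. ]
wing2 [ 512.7 -325.3   85. ]
pan1 [ 561.2 -264.9   92. ]
pan2 [ 558.3 -348.4   92. ]
colR [ 522.4 -352.8   58. ]
rail1 [ 481.1 -165.7   10. ]
rail2 [ 475.3 -352.5   10. ]
sledNL [ 501.5 -135.9   18. ]
sledNR [ 497.7 -290.7   18. ]
tab corners scene [ 545.7 -142.5   56. ] [ 507.  -142.4   56. ]
tri tab [ 529.9 -145.7   52.3]
tri screw tip [ 524.4 -305.9   89.2]
[[309.7   0.  318. ]
 [  0.  309.7 196.5]
 [  0.    0.    1. ]] [[ 0.3 -1.  -0. ]
 [-0.9 -0.3  0.3]
 [-0.3 -0.1 -1. ]] [-648.1  -34.   377.5]
```

Emit:
send_rows:
  series:
    - {"dx": 4.3, "dy": -2.7, "dz": -0.2, "az": 0.03, "hand": 0.5}
    - {"dx": 8.6, "dy": -5.4, "dz": -0.5, "az": 0.06, "hand": 1}
    - {"dx": 12.9, "dy": -8.1, "dz": -0.7, "az": 0.1, "hand": 1}
    - {"dx": 17.2, "dy": -10.8, "dz": -1, "az": 0.13, "hand": 1}
    - {"dx": 21.5, "dy": -13.5, "dz": -1.2, "az": 0.16, "hand": 1}
    - {"dx": 25.8, "dy": -16.2, "dz": -1.5, "az": 0.2, "hand": 1}
    - {"dx": 30.1, "dy": -18.9, "dz": -1.7, "az": 0.23, "hand": 1}
    - {"dx": 34.4, "dy": -21.6, "dz": -2, "az": 0.26, "hand": 1}
    - {"dx": 38.7, "dy": -24.3, "dz": -2.2, "az": 0.3, "hand": 1}
    - {"dx": 43.6, "dy": -27.7, "dz": -2.5, "az": 0.33, "hand": 1}

```text
invalid input at $.series[0]: expected keys ax, ay, az, dx, dy, dz, hand
```

Emit:
send_rows:
  series:
    - {"hand": 1}
    - {"hand": 1}

```text
invalid input at $.series[0]: expected keys ax, ay, az, dx, dy, dz, hand
```

```bash
python3 - <<'E'
from h import *
s=read_state();print({k:np.round(v,3).tolist() for k,v in s.items()})
W=get_image("wrist");cv2.imwrite("pics/w1.png",W["pixels"][:,:,::-1]);np.savez("w1.npz",**W)
E
```

```text
{'clock': 0.25, 'qpos': [1.21, 0.629, 0.038, 1.518, -0.027, 0.996, -0.02], 'qd': [0.001, -0.003, -0.001, -0.004, 0.001, 0.001, -0.0], 'tau': [-0.001, -56.291, 1.224, -19.338, 0.011, 0.008, 0.0], 'eef_pos': [188.827, -621.66, 195.46], 'tool_rot': [-3.141, -0.0, 0.295], 'force': [-0.154, 0.572, -0.011], 'torque': [0.051, -0.009, -0.01], 'gripper_force': 0.0, 'width': 85.305}
```

View pics/w1.png

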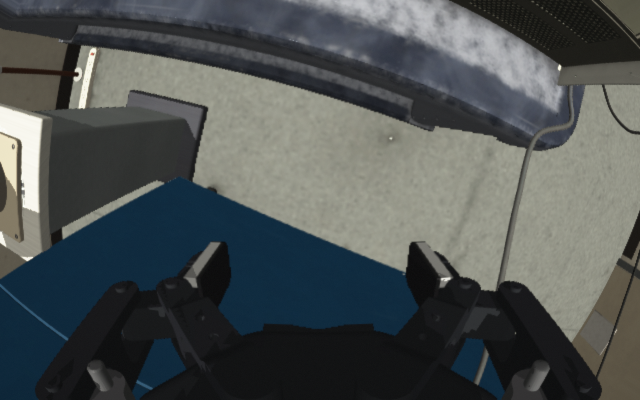

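The call was refused because every key is required. The wrist view shows only floor and the bench edge, plus the fingers at (205,265) and (430,260). I'll resend with all keys.

Emit:
send_rows:
  series:
    - {"ax": 0, "ay": 0, "az": 0.03, "dx": 3.8, "dy": -2.9, "dz": -0.2, "hand": 0.5}
    - {"ax": 0, "ay": 0, "az": 0.06, "dx": 7.6, "dy": -5.8, "dz": -0.5, "hand": 1}
    - {"ax": 0, "ay": 0, "az": 0.1, "dx": 11.4, "dy": -8.7, "dz": -0.7, "hand": 1}
    - {"ax": 0, "ay": 0, "az": 0.13, "dx": 15.2, "dy": -11.6, "dz": -1, "hand": 1}
    - {"ax": 0, "ay": 0, "az": 0.16, "dx": 19, "dy": -14.5, "dz": -1.2, "hand": 1}
    - {"ax": 0, "ay": 0, "az": 0.2, "dx": 22.8, "dy": -17.4, "dz": -1.5, "hand": 1}
    - {"ax": 0, "ay": 0, "az": 0.23, "dx": 26.6, "dy": -20.3, "dz": -1.7, "hand": 1}
    - {"ax": 0, "ay": 0, "az": 0.26, "dx": 30.4, "dy": -23.2, "dz": -2, "hand": 1}
    - {"ax": 0, "ay": 0, "az": 0.3, "dx": 34.2, "dy": -26.1, "dz": -2.2, "hand": 1}
    - {"ax": 0, "ay": 0, "az": 0.33, "dx": 38.3, "dy": -29.3, "dz": -2.5, "hand": 1}

```text
clock: 1.3
eef_pos: [469.9, -230.6, 221.1]
tool_rot: [3.141, -0.0, -0.037]
force: [1.6, -0.3, 0.4]
width: 0.1
gripper_force: 0.0
```

Emit:
send_rows:
  series:
    - {"ax": 0, "ay": 0, "az": 0, "dx": 0, "dy": 0, "dz": 0, "hand": 1}
    - {"ax": 0, "ay": 0, "az": 0, "dx": 0, "dy": 0, "dz": 0, "hand": 1}
    - {"ax": 0, "ay": 0, "az": 0, "dx": 0, "dy": 0, "dz": 0, "hand": 1}

```text
clock: 1.6
eef_pos: [468.2, -233.1, 220.8]
tool_rot: [3.141, 0.001, -0.037]
force: [0.1, -1.0, 1.0]
width: 0.5
gripper_force: 0.0
```

```bash
python3 - <<'E'
from h import *
s=read_state();print({k:np.round(v,3).tolist() for k,v in s.items()})
W=get_image("wrist");cv2.imwrite("pics/w2.png",W["pixels"][:,:,::-1]);np.savez("w2.npz",**W)
E
```

```text
{'clock': 1.6, 'qpos': [0.341, 0.418, 0.095, 1.84, -0.048, 0.886, -1.149], 'qd': [0.022, 0.001, 0.008, 0.0, -0.004, -0.002, -0.002], 'tau': [-1.227, -43.121, 0.701, -17.98, -0.071, -0.009, 0.002], 'eef_pos': [468.221, -233.14, 220.755], 'tool_rot': [3.141, 0.001, -0.037], 'force': [0.148, -1.022, 0.968], 'torque': [0.017, 0.022, -0.007], 'gripper_force': 0.0, 'width': 0.451}
```

View pics/w2.png

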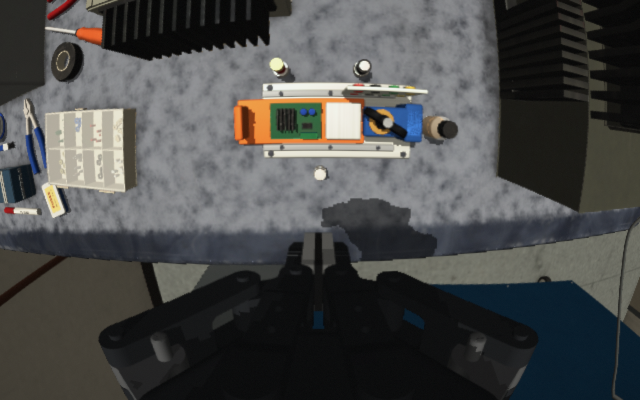

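The wrist view shows the tab top at (243,122), the screw tip at (388,122), the wing ends at about (368,112) and (405,137), and the column at (415,122). The way behind the tab is free. I measure more finely and then move behind the tab with the hand shut.

```bash
cat > wing.py <<'E'
from h import *
def wing(name,box,z=86,thr=60,d=None):
    d=d or get_image(name);f=name=="wrist"
    u0,v0,u1,v1=box;im=cv2.GaussianBlur(d["pixels"],(1,1),0)[v0:v1,u0:u1].max(2)
    m=(im<thr).astype(np.uint8);n,l,st,c=cv2.connectedComponentsWithStats(m)
    i=1+np.argmax(st[1:,4]);ys,xs=np.where(l==i)
    P=np.array([onz(d,(x+u0,y+v0),z,f)[:2] for x,y in zip(xs,ys)])
    r=cv2.minAreaRect(P.astype(np.float32));c,V=np.linalg.eigh(np.cov(P.T));v=V[:,1]
    print(name,"n",len(P),"rect",np.round(r[0],1),np.round(r[1],1),"mean",P.mean(0).round(1),"yaw",np.round(np.arctan2(v[1],v[0]),3))
E
python3 - <<'E'
from wing import *
W=dict(np.load("w2.npz"))
wing("wrist",(358,100,412,145),d=W)
wing("top",(350,190,382,215))
wing("scene",(345,170,380,195))
for z in(88,): print(onz(W,(388,122),z,True))
T=get_image("top");S=get_image("scene")
print("tip tri",tri(ray(W,(388,122),True),ray(S,(285+479/6-.42,160+108/6-.42)),ray(T,(280+511/6-.42,165+229/6-.42))))
print("tab",onz(W,(241,122),56,True), "tri",tri(ray(W,(241,122),True),ray(S,(285+132/6,160+433/6)),ray(T,(280+77/6,165+235/6))))
for p in[(262,157),(411,158),(262,84),(427,93)]:print(onz(W,p,10 if p!=(427,93) else 92,True))
E
```

```text
wrist n 241 rect [ 529.2 -291.3] [28.7 13.8] mean [ 530.2 -291.2] yaw 0.858
top n 43 rect [ 521.  -334.3] [ 4.3 47.3] mean [ 520.  -333.7] yaw 2.73
scene n 202 rect [ 519.5 -297.4] [35.9 50.3] mean [ 517.3 -294.6] yaw 1.284
[ 524.8592477  -304.78123517   88.        ]
tip tri [ 524.49116013 -305.42598614   89.19628794]
tab [ 530.18268274 -148.42670637   56.        ] tri [ 529.73932289 -146.71876659   50.40256563]
[ 483.13735154 -161.28993607   10.        ]
[ 475.7730289  -353.49453249   10.        ]
[ 575.86783289 -166.41373053   10.        ]
[ 555.24854424 -345.7200044    92.        ]
```

Emit:
send_rows:
  series:
    - {"ax": 0, "ay": 0, "az": 0, "dx": 1.5, "dy": -4.0, "dz": 2, "hand": 1}
    - {"ax": 0, "ay": 0, "az": 0, "dx": 3, "dy": -8, "dz": 4, "hand": 1}
    - {"ax": 0, "ay": 0, "az": 0, "dx": 5, "dy": -12, "dz": 6, "hand": 1}
    - {"ax": 0, "ay": 0, "az": 0, "dx": 5.7, "dy": -13, "dz": 9, "hand": 1}
    - {"ax": 0, "ay": 0, "az": 0, "dx": 5.7, "dy": -13, "dz": 12, "hand": 1}
    - {"ax": 0, "ay": 0, "az": 0, "dx": 5.7, "dy": -13, "dz": 12, "hand": 1}

```text
clock: 2.45
eef_pos: [527.5, -103.5, 97.5]
tool_rot: [-3.141, 0.008, -0.035]
force: [-0.6, -0.6, -0.2]
width: 0.2
gripper_force: 0.0
```

Emit:
send_rows:
  series:
    - {"ax": 0, "ay": 0, "az": 0, "dx": 0, "dy": 0, "dz": 3, "hand": 1}
    - {"ax": 0, "ay": 0, "az": 0, "dx": 0, "dy": 0, "dz": 6, "hand": 1}
    - {"ax": 0, "ay": 0, "az": 0, "dx": 0, "dy": 0, "dz": 6.6, "hand": 1}
    - {"ax": 0, "ay": 0, "az": 0, "dx": 0, "dy": 0.8, "dz": 6.6, "hand": 1}
    - {"ax": 0, "ay": 0, "az": 0, "dx": 0, "dy": 1.6, "dz": 6.6, "hand": 1}
    - {"ax": 0, "ay": 0, "az": 0, "dx": 0, "dy": 2, "dz": 6.6, "hand": 1}
    - {"ax": 0, "ay": 0, "az": 0, "dx": 0, "dy": 2.4, "dz": 6.6, "hand": 1}
    - {"ax": 0, "ay": 0, "az": 0, "dx": 0, "dy": 2.8, "dz": 6.6, "hand": 1}
    - {"ax": 0, "ay": 0, "az": 0, "dx": 0, "dy": 3.2, "dz": 6.6, "hand": 1}

```text
clock: 3.35
eef_pos: [529.7, -136.4, 35.2]
tool_rot: [3.142, -0.001, -0.035]
force: [-0.8, 0.4, 0.5]
width: -0.0
gripper_force: 0.0
```

Emit:
send_rows:
  series:
    - {"ax": 0, "ay": 0, "az": 0, "dx": 0, "dy": 0.3, "dz": 0, "hand": 1}
    - {"ax": 0, "ay": 0, "az": 0, "dx": 0, "dy": 0.6, "dz": 0, "hand": 1}
    - {"ax": 0, "ay": 0, "az": 0, "dx": 0, "dy": 0.9, "dz": 0, "hand": 1}
    - {"ax": 0, "ay": 0, "az": 0, "dx": 0, "dy": 1.2, "dz": 0, "hand": 1}

```text
clock: 3.75
eef_pos: [529.0, -148.2, 34.7]
tool_rot: [-3.142, 0.0, -0.035]
force: [0.5, 0.6, -0.8]
width: -0.3
gripper_force: 0.0
```

Emit:
send_rows:
  series:
    - {"ax": 0, "ay": 0, "az": 0, "dx": 0, "dy": 0.3, "dz": 0, "hand": 1}
    - {"ax": 0, "ay": 0, "az": 0, "dx": 0, "dy": 0.6, "dz": 0, "hand": 1}
    - {"ax": 0, "ay": 0, "az": 0, "dx": 0, "dy": 0.9, "dz": 0, "hand": 1}
    - {"ax": 0, "ay": 0, "az": 0, "dx": 0, "dy": 1.1, "dz": 0, "hand": 1}
    - {"ax": 0, "ay": 0, "az": 0, "dx": 0, "dy": 1.3, "dz": 0, "hand": 1}

```text
clock: 4.25
eef_pos: [528.6, -161.3, 34.8]
tool_rot: [-3.142, -0.0, -0.035]
force: [0.6, -0.5, -0.1]
width: 0.0
gripper_force: 0.0
```

```bash
python3 - <<'E'
from h import *
T=get_image("top");a=T["pixels"][165:245,280:410]
W=get_image("wrist");cv2.imwrite("pics/w3.png",W["pixels"][:,:,::-1])
a=cv2.resize(a,None,fx=6,fy=6,interpolation=cv2.INTER_CUBIC);cv2.imwrite("pics/t3.png",a[:,:,::-1])
E
```

```text
(no output)
```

View pics/t3.png

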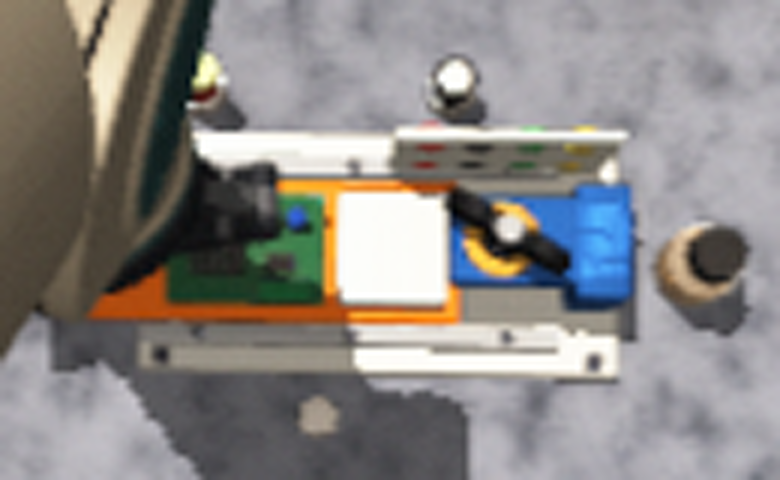

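The sled has not moved: the block is still at crop x 337 to 447. The gripper hides the tab, so I look with the wrist camera.

View pics/w3.png

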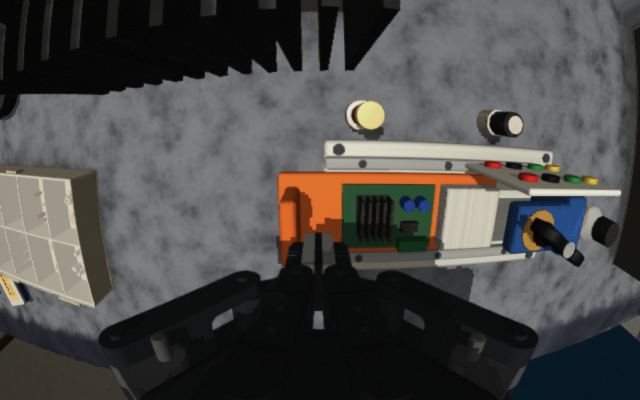

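In the wrist view the tab top runs along column 290, rows 187 to 250, with the sled's rear at column 278 and the fingertips at (317,238). I check where the TCP and tab should project.

```bash
python3 - <<'E'
from h import *
W=get_image("wrist");np.savez("w3.npz",**W)
s=read_state();print(s["eef_pos"],s["force"],s["qpos"])
p=lambda *X:print(X,np.round(proj(W,np.array(X,float),True),1))
p(*s["eef_pos"]);p(*(s["eef_pos"]+np.array([0,0,19])))
for y in(-141,-151):
  for x in(510,550): p(x,y,56)
p(524.5,-305.5,89)
print("cam",-W["R"].T@W["t"])
print("sled rear corner", onz(W,(278,173),18,True),"tab far top",onz(W,(290,188),56,True))
for z in(18,35,56,80):print("tip seen",onz(W,(317,235),z,True))
W2=dict(np.load("w2.npz"));print("cam2",-W2["R"].T@W2["t"])
E
```

```text
[ 528.5374949  -161.21874239   34.80925756] [ 0.04171903 -1.1163395   0.97267331] [ 0.22183504  0.72254679  0.03609198  1.92274485 -0.05007316  0.49714843
 -1.31331038]
(np.float64(528.5374948966733), np.float64(-161.2187423943868), np.float64(34.80925755633681)) [319.5 224.5]
(np.float64(528.5374948966733), np.float64(-161.2187423943868), np.float64(53.80925755633681)) [319.7 236.4]
(510, -141, 56) [285.4 268.7]
(550, -141, 56) [280.  201.5]
(510, -151, 56) [302.9 268.3]
(550, -151, 56) [298.9 200.8]
(524.5, -305.5, 89) [569.6 248.8]
cam [ 594.48042935 -162.55734315  211.98747523]
sled rear corner [ 558.16120278 -135.70401283   18.        ] tab far top [ 557.09349932 -146.73359962   56.        ]
tip seen [ 514.73176476 -159.1231555    18.        ]
tip seen [ 521.720501  -159.4241089   35.       ]
tip seen [ 530.35364576 -159.79587487   56.        ]
tip seen [ 540.22009693 -160.22075025   80.        ]
cam2 [ 534.27765504 -234.19287666  397.89730073]
```

```bash
python3 - <<'E'
from h import *
S=get_image("scene");a=S["pixels"][140:265,265:415]
cv2.imwrite("pics/s4.png",cv2.resize(a,None,fx=4.8,fy=4.8,interpolation=cv2.INTER_CUBIC)[:,:,::-1])
s=read_state();e=s["eef_pos"]
for h in(0,19,45):
    q=np.array(proj(S,e+[0,0,h]));print(h,((q-[265,140])*4.8).round())
for X in [(510,-141,56),(550,-141,56),(530,-141,56),(530,-141,18)]: print(X,((np.array(proj(S,np.array(X,float)))-[265,140])*4.8).round())
E
```

```text
0 [229. 454.]
19 [228. 418.]
45 [228. 367.]
(510, -141, 56) [228. 464.]
(550, -141, 56) [151. 415.]
(530, -141, 56) [189. 439.]
(530, -141, 18) [191. 510.]
```

View pics/s4.png

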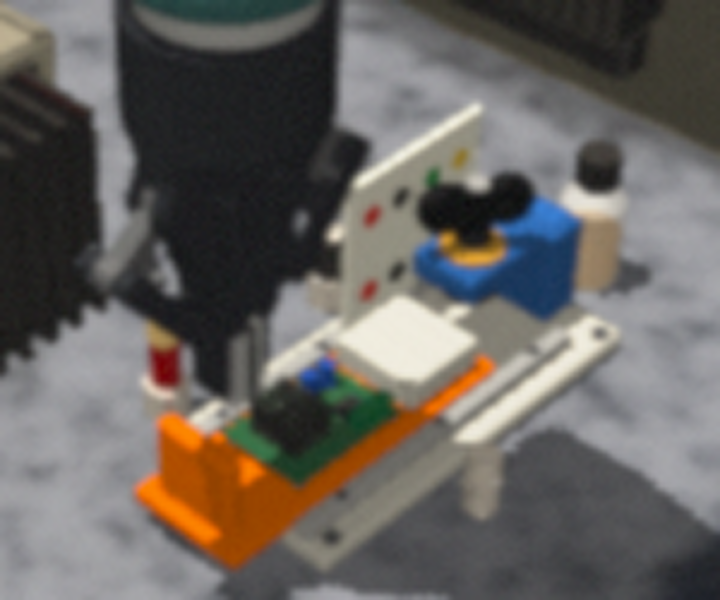

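The scene crop shows the finger ends at about (235,397), above the tab top (165,420) to (240,450). The reported TCP should appear at (229,454), so the fingertips passed over the tab. I triangulate the tip.

```bash
python3 - <<'E'
from h import *
S=get_image("scene");W=dict(np.load("w3.npz"))
s=lambda x,y:(265+x/4.8-.4,140+y/4.8-.4)
for p in[(225,397),(240,397)]:
    r1,r2=ray(W,(317,235),True),ray(S,s(*p));X=tri(r1,r2);print(X.round(1),[np.linalg.norm(np.cross(v,X-o)).round(1) for o,v in(r1,r2)])
r1,r2=ray(W,(290,188),True),ray(S,s(165,418));X=tri(r1,r2);print("tab far top",X.round(1),[np.linalg.norm(np.cross(v,X-o)).round(1) for o,v in(r1,r2)])
E
```

```text
[ 532.5 -160.9   63. ] [np.float64(1.2), np.float64(1.2)]
[ 530.2 -163.    61.9] [np.float64(3.9), np.float64(3.9)]
tab far top [ 553.6 -147.7   48. ] [np.float64(2.3), np.float64(2.3)]
```

Emit:
send_rows:
  series:
    - {"ax": 0, "ay": 0, "az": 0, "dx": 0, "dy": 0, "dz": -4, "hand": 1}
    - {"ax": 0, "ay": 0, "az": 0, "dx": 0, "dy": -3, "dz": -4, "hand": 1}
    - {"ax": 0, "ay": 0, "az": 0, "dx": 0, "dy": -6, "dz": -4, "hand": 1}
    - {"ax": 0, "ay": 0, "az": 0, "dx": 0, "dy": -6, "dz": -4, "hand": 1}
    - {"ax": 0, "ay": 0, "az": 0, "dx": 0, "dy": -6, "dz": -1, "hand": 1}
    - {"ax": 0, "ay": 0, "az": 0, "dx": 0, "dy": -6, "dz": 1, "hand": 1}
    - {"ax": 0, "ay": 0, "az": 0, "dx": 0, "dy": -6, "dz": 2, "hand": 1}
    - {"ax": 0, "ay": 0, "az": 0, "dx": 0, "dy": -6, "dz": 2, "hand": 1}

```text
clock: 5.3
eef_pos: [529.6, -101.3, 13.6]
tool_rot: [-3.141, 0.003, -0.036]
force: [0.2, 0.3, -0.4]
width: -0.3
gripper_force: 0.0
```

Emit:
send_rows:
  series:
    - {"ax": 0, "ay": 0, "az": 0, "dx": 0, "dy": 0.8, "dz": 0, "hand": 1}
    - {"ax": 0, "ay": 0, "az": 0, "dx": 0, "dy": 1.6, "dz": 0, "hand": 1}
    - {"ax": 0, "ay": 0, "az": 0, "dx": 0, "dy": 2.2, "dz": 0, "hand": 1}
    - {"ax": 0, "ay": 0, "az": 0, "dx": 0, "dy": 2.6, "dz": 0, "hand": 1}
    - {"ax": 0, "ay": 0, "az": 0, "dx": 0, "dy": 3, "dz": 0, "hand": 1}
    - {"ax": 0, "ay": 0, "az": 0, "dx": 0, "dy": 3.4, "dz": 0, "hand": 1}
    - {"ax": 0, "ay": 0, "az": 0, "dx": 0, "dy": 3.8, "dz": 0, "hand": 1}

```text
clock: 6.0
eef_pos: [529.7, -137.2, 15.1]
tool_rot: [-3.139, -0.0, -0.034]
force: [0.5, 6.0, 3.5]
width: -0.2
gripper_force: 2.7
```

Emit:
send_rows:
  series:
    - {"ax": 0, "ay": 0, "az": 0, "dx": 0, "dy": 0.3, "dz": 0, "hand": 1}
    - {"ax": 0, "ay": 0, "az": 0, "dx": 0, "dy": 0.6, "dz": 0, "hand": 1}
    - {"ax": 0, "ay": 0, "az": 0, "dx": 0, "dy": 0.9, "dz": 0, "hand": 1}

```text
clock: 6.3
eef_pos: [529.5, -145.9, 15.1]
tool_rot: [-3.139, -0.0, -0.033]
force: [0.1, 4.9, 3.9]
width: 0.1
gripper_force: 2.6
```

```bash
cat > blk.py <<'E'
from h import *
T=get_image("top")
a=T["pixels"].astype(int)
# front (column side) edge of white block, row ~206
m=(a[198:214,325:385].min(2)>190).sum(0);print("white cols",[(325+i,int(k)) for i,k in enumerate(m) if k>2])
print(np.round(read_state()["eef_pos"],1),np.round(read_state()["force"],1))
E
python3 blk.py
```

```text
white cols [(342, 16), (343, 16), (344, 16), (345, 16), (346, 16), (347, 16), (348, 16), (349, 16), (350, 16), (351, 16), (352, 16), (353, 16), (354, 14), (364, 4), (365, 4)]
[ 529.4 -146.7   15. ] [0.2 4.3 2.5]
```

Emit:
send_rows:
  series:
    - {"ax": 0, "ay": 0, "az": 0, "dx": 0, "dy": 0.4, "dz": 0, "hand": 1}
    - {"ax": 0, "ay": 0, "az": 0, "dx": 0, "dy": 0.8, "dz": 0, "hand": 1}
    - {"ax": 0, "ay": 0, "az": 0, "dx": 0, "dy": 1.2, "dz": 0, "hand": 1}
    - {"ax": 0, "ay": 0, "az": 0, "dx": 0, "dy": 1.5, "dz": 0, "hand": 1}
    - {"ax": 0, "ay": 0, "az": 0, "dx": 0, "dy": 1.8, "dz": 0, "hand": 1}

```text
clock: 6.85
eef_pos: [528.8, -164.2, 15.0]
tool_rot: [-3.139, -0.0, -0.034]
force: [0.4, 5.5, 3.8]
width: -0.2
gripper_force: 2.8
```

Emit:
send_rows:
  series:
    - {"ax": 0, "ay": 0, "az": 0, "dx": 0, "dy": 0.2, "dz": 0, "hand": 1}
    - {"ax": 0, "ay": 0, "az": 0, "dx": 0, "dy": 0.4, "dz": 0, "hand": 1}
    - {"ax": 0, "ay": 0, "az": 0, "dx": 0, "dy": 0.6, "dz": 0, "hand": 1}

```text
clock: 7.15
eef_pos: [528.6, -170.0, 15.0]
tool_rot: [-3.139, -0.0, -0.033]
force: [0.9, 4.7, 4.0]
width: -0.2
gripper_force: 2.8
```

Emit:
send_rows:
  series:
    - {"ax": 0, "ay": 0, "az": 0, "dx": 0, "dy": 0.2, "dz": 0, "hand": 1}
    - {"ax": 0, "ay": 0, "az": 0, "dx": 0, "dy": 0.4, "dz": 0, "hand": 1}

```text
clock: 7.35
eef_pos: [528.5, -173.8, 15.0]
tool_rot: [-3.139, -0.0, -0.033]
force: [0.8, 11.0, 3.2]
width: -0.0
gripper_force: 5.8
```

Emit:
send_rows:
  series:
    - {"ax": 0, "ay": 0, "az": 0, "dx": 0, "dy": 0.2, "dz": 0, "hand": 1}

```text
clock: 7.45
eef_pos: [528.4, -173.8, 15.0]
tool_rot: [-3.137, 0.0, -0.032]
force: [1.1, 13.6, 6.0]
width: 0.2
gripper_force: 6.3
```

Emit:
send_rows:
  series:
    - {"ax": 0, "ay": 0, "az": 0, "dx": 0, "dy": 0.15, "dz": 0, "hand": 1}

```text
clock: 7.55
eef_pos: [528.4, -173.8, 15.0]
tool_rot: [-3.135, 0.001, -0.031]
force: [0.3, 14.7, 7.4]
width: 0.2
gripper_force: 7.2
```

The sled has stopped against the column: the TCP stays at y=-173.8 while the force rises to 14.7 N. I back off, rise, and go above the screw.

Emit:
send_rows:
  series:
    - {"ax": 0, "ay": 0, "az": 0, "dx": 0, "dy": -1, "dz": 0, "hand": 1}
    - {"ax": 0, "ay": 0, "az": 0, "dx": 0, "dy": -2.5, "dz": 0, "hand": 1}
    - {"ax": 0, "ay": 0, "az": 0, "dx": 0, "dy": -2.5, "dz": -3, "hand": 1}
    - {"ax": 0, "ay": 0, "az": -0.12, "dx": 0, "dy": -2.5, "dz": -7, "hand": 0.72}
    - {"ax": 0, "ay": 0, "az": -0.24, "dx": 0, "dy": -1, "dz": -11, "hand": 0.72}
    - {"ax": 0, "ay": 0, "az": -0.36, "dx": 0, "dy": 1, "dz": -14, "hand": 0.72}
    - {"ax": 0, "ay": 0, "az": -0.48, "dx": 0, "dy": 3, "dz": -14, "hand": 0.72}
    - {"ax": 0, "ay": 0, "az": -0.6, "dx": 0, "dy": 5, "dz": -14, "hand": 0.72}
    - {"ax": 0, "ay": 0, "az": -0.72, "dx": 0, "dy": 8, "dz": -14, "hand": 0.72}
    - {"ax": 0, "ay": 0, "az": -0.84, "dx": 0, "dy": 12.5, "dz": -14, "hand": 0.72}

```text
clock: 8.55
eef_pos: [524.2, -302.5, 154.8]
tool_rot: [-3.141, -0.001, 0.814]
force: [0.8, -0.1, -0.0]
width: 23.8
gripper_force: 0.0
```

Emit:
send_rows:
  series:
    - {"ax": 0, "ay": 0, "az": -0.14, "dx": 0, "dy": 0, "dz": 0, "hand": 0.72}
    - {"ax": 0, "ay": 0, "az": -0.28, "dx": 0, "dy": 0, "dz": 0, "hand": 0.72}
    - {"ax": 0, "ay": 0, "az": -0.28, "dx": 0, "dy": 0, "dz": 0, "hand": 0.72}
    - {"ax": 0, "ay": 0, "az": -0.28, "dx": 0, "dy": 0, "dz": 0, "hand": 0.72}

```text
clock: 8.95
eef_pos: [523.3, -304.2, 154.5]
tool_rot: [-3.141, 0.0, 1.082]
force: [0.3, 0.2, -0.5]
width: 23.8
gripper_force: 0.0
```

```bash
python3 - <<'E'
from h import *
s=read_state();print(np.round(s["eef_pos"],1),np.round(s["tool_rot"],3),s["width"],np.round(s["qpos"],2))
W=get_image("wrist");np.savez("w5.npz",**W);S=get_image("scene")
a=np.vstack([W["pixels"][60:330,120:520],cv2.resize(S["pixels"][130:250,285:420],(400,356))])
cv2.imwrite("pics/c5.png",a[:600,:,::-1])
print("axis at",[np.round(proj(W,np.array([524.5,-305.5,z]),True),1)-[120,60] for z in(60,89)],"tcp",np.array(proj(W,s["eef_pos"],True))-[120,60])
E
```

```text
[ 523.3 -304.2  154.5] [-3.141  0.     1.082] 23.808325708342622 [ 0.66  0.62 -0.29  1.69  0.22  0.87 -0.21]
axis at [array([200.9, 129.9]), array([201.3, 138.6])] tcp [199.62485275 166.52113448]
```

View pics/c5.png

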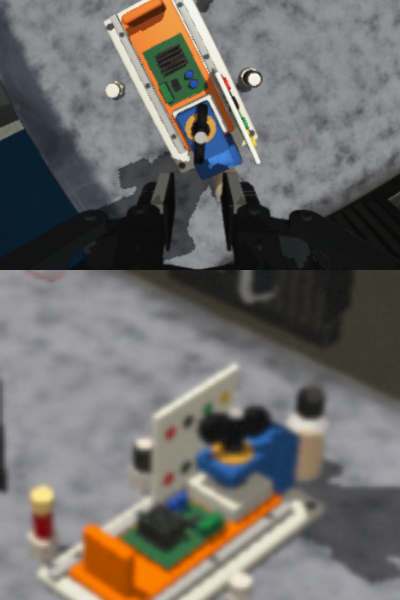

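The wrist crop shows the wings vertical at column 200 (rows 105 to 165) and the silver cap at (201,137), in line with the TCP column 199.6. The fingertips are at (170,173) and (228,173). The scene crop shows the sled home with the block under the arm and the tab standing. Next I descend straddling the wings with the hand at 24 mm.

Emit:
send_rows:
  series:
    - {"ax": 0, "ay": 0, "az": 0, "dx": -0.06, "dy": 0.15, "dz": 3, "hand": 0.72}
    - {"ax": 0, "ay": 0, "az": 0, "dx": -0.06, "dy": 0.15, "dz": 6, "hand": 0.72}
    - {"ax": 0, "ay": 0, "az": 0, "dx": -0.06, "dy": 0.15, "dz": 8.5, "hand": 0.72}
    - {"ax": 0, "ay": 0, "az": 0, "dx": -0.06, "dy": 0.15, "dz": 9, "hand": 0.72}
    - {"ax": 0, "ay": 0, "az": 0, "dx": -0.06, "dy": 0.15, "dz": 9, "hand": 0.72}

```text
clock: 9.55
eef_pos: [524.3, -305.2, 64.3]
tool_rot: [-3.14, 0.0, 1.085]
force: [0.7, 0.4, 0.3]
width: 24.0
gripper_force: 0.0
```

```bash
python3 - <<'E'
from h import *
s=read_state();print(np.round(s["eef_pos"],1),np.round(s["tool_rot"],3),s["force"],s["torque"])
W=get_image("wrist");np.savez("w6.npz",**W)
print("axis at",[np.round(proj(W,np.array([524.5,-305.5,z]),True),1) for z in(60,89)],"tcp",proj(W,s["eef_pos"],True))
a=W["pixels"].max(2)
for v in range(190,252,4): print(v,"".join("#" if x<45 else "+" if x<90 else "." for x in a[v,270:372:2]))
S=get_image("scene");e=s["eef_pos"]
print([np.round(proj(S,e+[0,0,h])) for h in(0,20,40)])
b=S["pixels"].max(2)
for v in range(150,200,2): print(v,"".join("#" if x<45 else "+" if x<90 else "." for x in b[v,335:410]))
E
```

```text
[ 524.3 -305.2   64.3] [-3.14   0.     1.085] [0.71412235 0.44100421 0.28840148] [-0.012016   -0.00933476 -0.01234819]
axis at [array([320. , 224.4]), array([320.3, 243.2])] tcp (np.float64(319.5484157178892), np.float64(226.54547238810162))
190 .................+++++++####+...+....+.....++#+....
194 .............++++....++#######..............++#....
198 .........++++........++#######....+..........++#...
202 ...................++.+#######+....+....+.....+++..
206 .......+..............+#######.................+++.
210 ........+.............########............+.....+++
214 .........+..........+#########....................+
218 .......++.+........###########+....................
222 ......++++++......+############+...........+#+.....
226 .....###+++.+.....+#############+..+.....+++##+....
230 +.....++++++.++...+############+..++++....++++#+...
234 ++...+++++###.+....+##......##+..++++##++++++++++..
238 +#+..+++++##+++++++...........++++++###+++++++###+.
242 ###++++++###++++++++..........++++++####+++++#####+
246 ###++++++####+...+++++.......+++++++####++++++#####
250 ##++++++#####.
[... 1401 characters left out ...]
..+#######################++................................
184 .................+#####################+++.................................
186 ..................+##############++++++....................................
188 ....................++...+######++++.......................................
190 .........................++####+...++..........++++........................
192 +....................+...................++...+++..........................
194 +......................................++++...+++..........................
196 +...........++......................+++++.+...+++..........++++++..........
198 .................................+.....+.++...++++.........+++++...........
```

Emit:
send_rows:
  series:
    - {"ax": 0, "ay": 0, "az": 0, "dx": 0, "dy": 0, "dz": 0.6, "hand": 0.72}
    - {"ax": 0, "ay": 0, "az": 0, "dx": 0, "dy": 0, "dz": 1.2, "hand": 0.72}
    - {"ax": 0, "ay": 0, "az": 0, "dx": 0, "dy": 0, "dz": 1.8, "hand": 0.72}

```text
clock: 9.95
eef_pos: [524.8, -306.0, 46.9]
tool_rot: [3.141, 0.0, 1.085]
force: [0.6, 0.1, -0.5]
width: 23.9
gripper_force: 0.0
```

Emit:
send_rows:
  series:
    - {"ax": 0, "ay": 0, "az": 0, "dx": 0, "dy": 0, "dz": 0.4, "hand": 0.72}
    - {"ax": 0, "ay": 0, "az": 0, "dx": 0, "dy": 0, "dz": 0.7, "hand": 0.72}
    - {"ax": 0, "ay": 0, "az": 0, "dx": 0, "dy": 0, "dz": 0.7, "hand": 0.72}

```text
clock: 10.25
eef_pos: [524.2, -305.5, 39.2]
tool_rot: [-3.141, -0.0, 1.085]
force: [-0.5, 0.6, 0.8]
width: 23.9
gripper_force: 0.0
```

```bash
python3 - <<'E'
from h import *
s=read_state();print(np.round(s["eef_pos"],1),np.round(s["tool_rot"],3),s["force"],s["torque"],s["qpos"].round(2) if hasattr(s["qpos"],"round") else s["qpos"])
W=get_image("wrist");print("axis at",[np.round(proj(W,np.array([524.5,-305.5,z]),True),1) for z in(60,89)],"tcp",proj(W,s["eef_pos"],True))
a=W["pixels"].max(2)
for v in range(200,270,4): print(v,"".join("#" if x<45 else "+" if x<90 else "." for x in a[v,270:372:2]))
E
```

```text
[ 524.2 -305.5   39.2] [-3.141 -0.     1.085] [-0.51945515  0.59865393  0.835903  ] [-0.05816916  0.02496178 -0.00461598] [ 0.63  0.78 -0.24  1.76  0.29  0.64 -0.26]
axis at [array([320.2, 239.7]), array([320.5, 264.3])] tcp (np.float64(319.5940264690931), np.float64(226.52630419469966))
200 .....+..........+++++++...+......+.....+......+##+.
204 ............+++++....++#######+...+.....+......++#+
208 +.......+++++........+#########....+.....+.....+++#
212 .+...++++...........++#########.....+.....+......++
216 .....................+#########......+.....+.....++
220 ...++................+#########.......+.....+.....+
224 .............+.......+#########........+...........
228 ....++++..+++......+###########......++++..........
232 .++++++++++#+.....#############.....+#++++....+....
236 ..++++++++##.....+##############+...+##++++++###+..
240 ...+++++++##+....################..++##++++++####+.
244 ###++++++####+...################+.++###++++++####+
248 ###++++++####+++.+##############+..+####++++++#####
252 ##++++++#####++++..+####++####++.+++#####++++++####
256 #+++++++#####++++++++++++....+++++++#####++++++####
260 #++++++######..+++++++++++++++++++++######++++++###
264 ##+++++######....+++++++++++++++++++######+.+++####
268 #####++######.....++++++++++++++++++######++#######
```

Emit:
send_rows:
  series:
    - {"ax": 0, "ay": 0, "az": 0, "dx": 0, "dy": 0, "dz": 0.2, "hand": 0.72}
    - {"ax": 0, "ay": 0, "az": 0, "dx": 0, "dy": 0, "dz": 0.35, "hand": 0.72}
    - {"ax": 0, "ay": 0, "az": 0, "dx": 0, "dy": 0, "dz": 0.35, "hand": 0.72}

```text
clock: 10.6
eef_pos: [524.5, -305.7, 36.2]
tool_rot: [-3.141, -0.0, 1.085]
force: [-0.3, 0.3, -0.6]
width: 23.6
gripper_force: 0.0
```

Emit:
send_rows:
  series:
    - {"ax": 0, "ay": 0, "az": 0, "dx": 0, "dy": 0, "dz": 0, "hand": 1}
    - {"ax": 0, "ay": 0, "az": 0, "dx": 0, "dy": 0, "dz": 0, "hand": 1}
    - {"ax": 0, "ay": 0, "az": 0, "dx": 0, "dy": 0, "dz": 0, "hand": 1}
    - {"ax": 0, "ay": 0, "az": 0, "dx": 0, "dy": 0, "dz": 0, "hand": 1}

```text
clock: 11.0
eef_pos: [524.8, -305.8, 36.6]
tool_rot: [3.141, -0.0, 1.085]
force: [-1.1, 0.4, 1.9]
width: 6.8
gripper_force: 60.2
```

```bash
cat > st.py <<'E'
from h import *
s=read_state();r=lambda k,n=2:np.round(s[k],n).tolist()
print(r("clock"),r("eef_pos",1),r("tool_rot",3),"F",r("force",1),"M",r("torque",3),"q",r("qpos"),"tau7",np.round(s["tau"][6],3),r("width",1),r("gripper_force",1))
E
python3 st.py
```

```text
11.0 [524.8, -305.8, 36.6] [3.141, -0.0, 1.085] F [-1.1, 0.4, 1.9] M [0.023, 0.065, 0.016] q [0.63, 0.78, -0.24, 1.76, 0.29, 0.63, -0.26] tau7 -0.026 6.8 60.2
```

Emit:
send_rows:
  series:
    - {"ax": 0, "ay": 0, "az": 0.05, "dx": 0, "dy": 0, "dz": 0.006, "hand": 1}
    - {"ax": 0, "ay": 0, "az": 0.1, "dx": 0, "dy": 0, "dz": 0.013, "hand": 1}
    - {"ax": 0, "ay": 0, "az": 0.15, "dx": 0, "dy": 0, "dz": 0.019, "hand": 1}
    - {"ax": 0, "ay": 0, "az": 0.2, "dx": 0, "dy": 0, "dz": 0.025, "hand": 1}
    - {"ax": 0, "ay": 0, "az": 0.25, "dx": 0, "dy": 0, "dz": 0.032, "hand": 1}
    - {"ax": 0, "ay": 0, "az": 0.3, "dx": 0, "dy": 0, "dz": 0.038, "hand": 1}
    - {"ax": 0, "ay": 0, "az": 0.35, "dx": 0, "dy": 0, "dz": 0.044, "hand": 1}
    - {"ax": 0, "ay": 0, "az": 0.4, "dx": 0, "dy": 0, "dz": 0.05, "hand": 1}

```text
clock: 11.8
eef_pos: [524.6, -305.6, 36.1]
tool_rot: [3.142, -0.0, 0.683]
force: [-1.6, 0.9, 2.9]
width: 6.4
gripper_force: 60.2
```

```bash
python3 st.py
```

```text
11.8 [524.6, -305.6, 36.1] [3.142, -0.0, 0.683] F [-1.6, 0.9, 2.9] M [0.114, 0.077, 0.039] q [0.56, 0.77, -0.13, 1.77, 0.16, 0.61, -0.55] tau7 0.347 6.4 60.2
```

Emit:
send_rows:
  series:
    - {"ax": 0, "ay": 0, "az": 0.05, "dx": 0, "dy": 0, "dz": 0.006, "hand": 1}
    - {"ax": 0, "ay": 0, "az": 0.1, "dx": 0, "dy": 0, "dz": 0.013, "hand": 1}
    - {"ax": 0, "ay": 0, "az": 0.15, "dx": 0, "dy": 0, "dz": 0.019, "hand": 1}
    - {"ax": 0, "ay": 0, "az": 0.2, "dx": 0, "dy": 0, "dz": 0.025, "hand": 1}
    - {"ax": 0, "ay": 0, "az": 0.25, "dx": 0, "dy": 0, "dz": 0.032, "hand": 1}

```text
clock: 12.3
eef_pos: [524.5, -305.5, 35.7]
tool_rot: [-3.141, 0.0, 0.433]
force: [-1.1, 0.9, 4.0]
width: 7.0
gripper_force: 60.3
```

```bash
python3 st.py
```

```text
12.3 [524.5, -305.5, 35.7] [-3.141, 0.0, 0.433] F [-1.1, 0.9, 4.0] M [0.156, 0.181, 0.015] q [0.52, 0.77, -0.06, 1.77, 0.08, 0.6, -0.73] tau7 0.343 7.0 60.3
```

Emit:
send_rows:
  series:
    - {"ax": 0, "ay": 0, "az": 0.05, "dx": 0, "dy": 0, "dz": 0.005, "hand": 1}
    - {"ax": 0, "ay": 0, "az": 0.1, "dx": 0, "dy": 0, "dz": 0.01, "hand": 1}
    - {"ax": 0, "ay": 0, "az": 0.15, "dx": 0, "dy": 0, "dz": 0.015, "hand": 1}
    - {"ax": 0, "ay": 0, "az": 0.2, "dx": 0, "dy": 0, "dz": 0.02, "hand": 1}
    - {"ax": 0, "ay": 0, "az": 0.25, "dx": 0, "dy": 0, "dz": 0.025, "hand": 1}

```text
clock: 12.8
eef_pos: [524.4, -305.3, 35.4]
tool_rot: [-3.141, 0.0, 0.183]
force: [-0.4, 1.4, 2.7]
width: 6.4
gripper_force: 60.2
```

```bash
python3 st.py
```

```text
12.8 [524.4, -305.3, 35.4] [-3.141, 0.0, 0.183] F [-0.4, 1.4, 2.7] M [0.214, 0.172, 0.047] q [0.48, 0.77, 0.0, 1.77, -0.0, 0.6, -0.9] tau7 0.34 6.4 60.2
```

Emit:
send_rows:
  series:
    - {"ax": 0, "ay": 0, "az": 0.05, "dx": 0, "dy": 0, "dz": 0.006, "hand": 1}
    - {"ax": 0, "ay": 0, "az": 0.1, "dx": 0, "dy": 0, "dz": 0.012, "hand": 1}
    - {"ax": 0, "ay": 0, "az": 0.15, "dx": 0, "dy": 0, "dz": 0.018, "hand": 1}
    - {"ax": 0, "ay": 0, "az": 0.2, "dx": 0, "dy": 0, "dz": 0.024, "hand": 1}
    - {"ax": 0, "ay": 0, "az": 0.25, "dx": 0, "dy": 0, "dz": 0.03, "hand": 1}

```text
clock: 13.3
eef_pos: [524.4, -305.1, 35.1]
tool_rot: [-3.141, 0.0, -0.067]
force: [-0.8, 1.2, 2.9]
width: 6.6
gripper_force: 60.3
```

```bash
python3 st.py
```

```text
13.3 [524.4, -305.1, 35.1] [-3.141, 0.0, -0.067] F [-0.8, 1.2, 2.9] M [0.248, 0.138, 0.062] q [0.44, 0.78, 0.07, 1.77, -0.09, 0.6, -1.08] tau7 0.339 6.6 60.3
```

Emit:
send_rows:
  series:
    - {"ax": 0, "ay": 0, "az": 0.05, "dx": 0, "dy": 0, "dz": 0.006, "hand": 1}
    - {"ax": 0, "ay": 0, "az": 0.1, "dx": 0, "dy": 0, "dz": 0.012, "hand": 1}
    - {"ax": 0, "ay": 0, "az": 0.15, "dx": 0, "dy": 0, "dz": 0.018, "hand": 1}
    - {"ax": 0, "ay": 0, "az": 0.2, "dx": 0, "dy": 0, "dz": 0.024, "hand": 1}
    - {"ax": 0, "ay": 0, "az": 0.25, "dx": 0, "dy": 0, "dz": 0.03, "hand": 1}

```text
clock: 13.8
eef_pos: [524.4, -304.9, 34.8]
tool_rot: [-3.141, 0.001, -0.317]
force: [-0.2, 1.2, 3.0]
width: 6.6
gripper_force: 60.3
```

```bash
python3 st.py
```

```text
13.8 [524.4, -304.9, 34.8] [-3.141, 0.001, -0.317] F [-0.2, 1.2, 3.0] M [0.312, 0.125, 0.02] q [0.4, 0.78, 0.14, 1.77, -0.17, 0.6, -1.25] tau7 0.34 6.6 60.3
```

Emit:
send_rows:
  series:
    - {"ax": 0, "ay": 0, "az": 0.05, "dx": 0, "dy": 0, "dz": 0.006, "hand": 1}
    - {"ax": 0, "ay": 0, "az": 0.1, "dx": 0, "dy": 0, "dz": 0.012, "hand": 1}
    - {"ax": 0, "ay": 0, "az": 0.15, "dx": 0, "dy": 0, "dz": 0.018, "hand": 1}
    - {"ax": 0, "ay": 0, "az": 0.2, "dx": 0, "dy": 0, "dz": 0.024, "hand": 1}
    - {"ax": 0, "ay": 0, "az": 0.25, "dx": 0, "dy": 0, "dz": 0.03, "hand": 1}

```text
clock: 14.3
eef_pos: [524.5, -304.8, 34.5]
tool_rot: [-3.141, 0.001, -0.567]
force: [-0.5, 2.2, 3.8]
width: 6.3
gripper_force: 60.3
```

```bash
python3 st.py
```

```text
14.3 [524.5, -304.8, 34.5] [-3.141, 0.001, -0.567] F [-0.5, 2.2, 3.8] M [0.305, 0.186, 0.041] q [0.36, 0.79, 0.2, 1.77, -0.25, 0.61, -1.43] tau7 0.341 6.3 60.3
```

Emit:
send_rows:
  series:
    - {"ax": 0, "ay": 0, "az": 0.05, "dx": 0, "dy": 0, "dz": 0.006, "hand": 1}
    - {"ax": 0, "ay": 0, "az": 0.1, "dx": 0, "dy": 0, "dz": 0.012, "hand": 1}
    - {"ax": 0, "ay": 0, "az": 0.15, "dx": 0, "dy": 0, "dz": 0.018, "hand": 1}
    - {"ax": 0, "ay": 0, "az": 0.2, "dx": 0, "dy": 0, "dz": 0.024, "hand": 1}
    - {"ax": 0, "ay": 0, "az": 0.25, "dx": 0, "dy": 0, "dz": 0.03, "hand": 1}

```text
clock: 14.8
eef_pos: [524.6, -304.7, 34.2]
tool_rot: [-3.141, 0.001, -0.817]
force: [-0.0, 2.3, 3.2]
width: 6.6
gripper_force: 60.3
```

```bash
python3 st.py
```

```text
14.8 [524.6, -304.7, 34.2] [-3.141, 0.001, -0.817] F [-0.0, 2.3, 3.2] M [0.362, 0.152, 0.036] q [0.32, 0.79, 0.27, 1.77, -0.34, 0.62, -1.6] tau7 0.344 6.6 60.3
```

Emit:
send_rows:
  series:
    - {"ax": 0, "ay": 0, "az": 0.05, "dx": 0, "dy": 0, "dz": 0.006, "hand": 1}
    - {"ax": 0, "ay": 0, "az": 0.1, "dx": 0, "dy": 0, "dz": 0.012, "hand": 1}
    - {"ax": 0, "ay": 0, "az": 0.15, "dx": 0, "dy": 0, "dz": 0.018, "hand": 1}
    - {"ax": 0, "ay": 0, "az": 0.2, "dx": 0, "dy": 0, "dz": 0.024, "hand": 1}
    - {"ax": 0, "ay": 0, "az": 0.25, "dx": 0, "dy": 0, "dz": 0.03, "hand": 1}

```text
clock: 15.3
eef_pos: [524.8, -304.6, 33.9]
tool_rot: [-3.141, 0.001, -1.066]
force: [-0.2, 1.8, 3.5]
width: 6.2
gripper_force: 60.3
```

```bash
python3 st.py; python3 - <<'E'
from h import *
W=get_image("wrist");a=W["pixels"].max(2)
for v in range(204,262,4): print(v,"".join("#" if x<45 else "+" if x<90 else "." for x in a[v,270:372:2]))
E
```

```text
15.3 [524.8, -304.6, 33.9] [-3.141, 0.001, -1.066] F [-0.2, 1.8, 3.5] M [0.412, 0.079, 0.064] q [0.28, 0.81, 0.34, 1.78, -0.42, 0.63, -1.78] tau7 0.298 6.2 60.3
204 .+.............++.....++####+++++++++++++++++++++++
208 +.............++....+########++++++++++++++++++++++
212 .............+++++++#########++++++++++++++++++++++
216 .....+......++++++++#########++++++++++++++++++++++
220 ...........++++++...#########...+++++++++++++++++..
224 .........+++++......#########+....++++++++++++++...
228 ........+++++.......#########+......++++++++++++...
232 .......+++++..+++++###########+++++..+++++++++###+.
236 +++...+++++...+++++###########+++++..+++++++.++++..
240 ++..++++++++.++++++###########+++++..++++..........
244 ....+++######++++++###########++++++#####..........
248 ...+++#######++++++###########++++++######+........
252 +++++########+++++############++++++#######........
256 +++++#######++++++####+++++###+++++++######+.......
260 ....+#######++++++###......+###++++++#######.......
```

Emit:
send_rows:
  series:
    - {"ax": 0, "ay": 0, "az": 0.05, "dx": 0, "dy": 0, "dz": 0.006, "hand": 1}
    - {"ax": 0, "ay": 0, "az": 0.1, "dx": 0, "dy": 0, "dz": 0.012, "hand": 1}
    - {"ax": 0, "ay": 0, "az": 0.15, "dx": 0, "dy": 0, "dz": 0.018, "hand": 1}

```text
clock: 15.65
eef_pos: [524.9, -304.5, 33.7]
tool_rot: [-3.141, 0.002, -1.215]
force: [-0.4, 2.4, 3.4]
width: 6.5
gripper_force: 60.3
```

```bash
python3 st.py
```

```text
15.65 [524.9, -304.5, 33.7] [-3.141, 0.002, -1.215] F [-0.4, 2.4, 3.4] M [0.463, 0.072, 0.11] q [0.25, 0.81, 0.38, 1.78, -0.46, 0.64, -1.89] tau7 0.268 6.5 60.3
```

Emit:
send_rows:
  series:
    - {"ax": 0, "ay": 0, "az": 0.05, "dx": 0, "dy": 0, "dz": 0.006, "hand": 1}
    - {"ax": 0, "ay": 0, "az": 0.1, "dx": 0, "dy": 0, "dz": 0.012, "hand": 1}
    - {"ax": 0, "ay": 0, "az": 0.15, "dx": 0, "dy": 0, "dz": 0.018, "hand": 1}

```text
clock: 15.95
eef_pos: [525.0, -304.5, 33.5]
tool_rot: [-3.141, 0.002, -1.365]
force: [0.2, 2.7, 4.3]
width: 6.5
gripper_force: 60.4
```

```bash
python3 st.py
```

```text
15.95 [525.0, -304.5, 33.5] [-3.141, 0.002, -1.365] F [0.2, 2.7, 4.3] M [0.478, 0.015, 0.166] q [0.23, 0.82, 0.42, 1.78, -0.51, 0.65, -2.0] tau7 0.227 6.5 60.4
```

The foot touched at about yaw -1.0: torque then grows 0.34 N m per rad, as expected. One more turn of 0.15 rad gives about 30 degrees in all.

Emit:
send_rows:
  series:
    - {"ax": 0, "ay": 0, "az": 0.05, "dx": 0, "dy": 0, "dz": 0.006, "hand": 1}
    - {"ax": 0, "ay": 0, "az": 0.1, "dx": 0, "dy": 0, "dz": 0.012, "hand": 1}
    - {"ax": 0, "ay": 0, "az": 0.15, "dx": 0, "dy": 0, "dz": 0.018, "hand": 1}

```text
clock: 16.25
eef_pos: [525.1, -304.5, 33.3]
tool_rot: [-3.141, 0.002, -1.515]
force: [-0.6, 2.5, 4.4]
width: 6.4
gripper_force: 60.4
```

```bash
python3 st.py
```

```text
16.25 [525.1, -304.5, 33.3] [-3.141, 0.002, -1.515] F [-0.6, 2.5, 4.4] M [0.475, -0.022, 0.142] q [0.21, 0.83, 0.46, 1.78, -0.56, 0.67, -2.1] tau7 0.199 6.4 60.4
```

Emit:
send_rows:
  series:
    - {"ax": 0, "ay": 0, "az": 0, "dx": 0, "dy": 0, "dz": 0, "hand": 0.76}
    - {"ax": 0, "ay": 0, "az": 0, "dx": 0, "dy": 0, "dz": 0, "hand": 0.76}
    - {"ax": 0, "ay": 0, "az": 0, "dx": 0, "dy": 0, "dz": 0, "hand": 0.76}
    - {"ax": 0, "ay": 0, "az": 0, "dx": 0, "dy": 0, "dz": -1, "hand": 0.76}
    - {"ax": 0, "ay": 0, "az": 0, "dx": 0, "dy": 0, "dz": -3, "hand": 0.76}
    - {"ax": 0, "ay": 0, "az": 0, "dx": 0, "dy": 0, "dz": -6, "hand": 0.76}
    - {"ax": 0, "ay": 0, "az": 0, "dx": 0, "dy": 0, "dz": -10, "hand": 0.76}
    - {"ax": 0, "ay": 0, "az": 0, "dx": 0, "dy": 0, "dz": -14, "hand": 0.76}
    - {"ax": 0, "ay": 0, "az": 0, "dx": 0, "dy": 0, "dz": -16, "hand": 0.76}
    - {"ax": 0, "ay": 0, "az": 0, "dx": 0, "dy": 0, "dz": -16, "hand": 0.76}

```text
clock: 17.25
eef_pos: [526.3, -307.6, 197.5]
tool_rot: [-3.135, -0.004, -1.515]
force: [-0.1, 0.3, -0.5]
width: 20.5
gripper_force: 0.0
```

```bash
python3 st.py; python3 - <<'E'
from h import *
S=get_image("scene");T=get_image("top")
a=np.vstack([cv2.resize(S["pixels"][150:260,275:415],(500,393)),cv2.resize(T["pixels"][170:230,275:415],(500,207))])
cv2.imwrite("pics/f.png",a[:,:,::-1])
E
```

```text
17.25 [526.3, -307.6, 197.5] [-3.135, -0.004, -1.515] F [-0.1, 0.3, -0.5] M [0.01, -0.0, -0.01] q [0.12, 0.63, 0.6, 1.65, -0.41, 0.98, -2.22] tau7 -0.09 20.5 0.0
```

View pics/f.png

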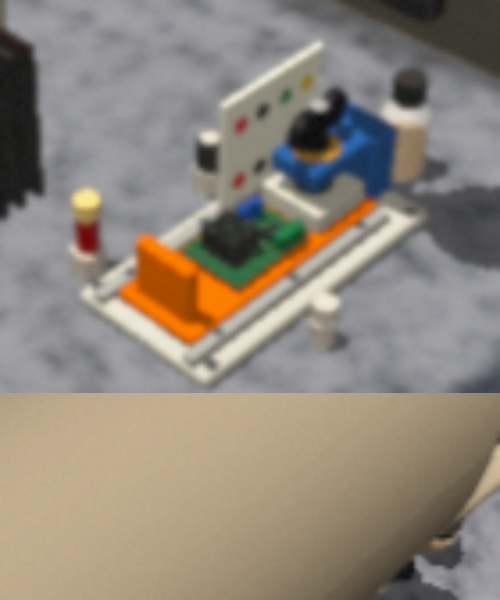

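The scene view shows the sled home against the column, with its rear inside the base plate. The wings are turned to lie along the guide at (320,125), the foot is on the block, and all four small parts are still standing. The arm is clear of everything, so I hand in.

```bash
python3 -c "
from cell import *
print(finish_job())"
```

```text
the job is handed in; nothing more can be done
None
```

The job is handed in, with no verdict returned: the sled is home against the column, the screw was turned an estimated 0.5 to 0.65 rad past first touch (by torque, about 19 to 25 N), the panel and small parts show no disturbance in the last picture, and the gripper is clear.

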